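Gauge the tap sleeves

ROBOT

A 6-joint arm with a two-finger parallel gripper is mounted at the origin on the work surface. World frame = base frame: x ahead of the robot, y to its left, z up, the work surface at z = 0. Lengths are in mm, angles in rad, forces in N, time in s.
With the tool pointing down it reaches from about 275 to 1000 mm from the base axis. Payload 8.4 kg.
Tool frame: the origin (TCP) lies at the very end of the fingers, on their centre line; the grasp point (between the pads) lies 19 mm behind it; z points along the fingers, y is the line along which they close (so a half turn about z gives the same grasp; the last joint's range is limited). The gripper opens to 85 mm and grips with 20 to 120 N. Pads are 22 mm wide; open, the fingers measure 114 mm over their backs; the gripper's body (76 mm by 85 mm) begins 54 mm behind the grasp point. The pads swing forward as they close: fully open they stand 13 mm farther back than shut.
Start: joints at [1.288, 0.353, 1.633, -0, 1.155, -0.002], TCP at [173.201, 600.524, 231.281] pointing down, gripper open.
Joint ranges: [-2.63, 2.63], [-0.92, 2.1], [0.06, 2.66], [-1.3, 4.44], [0, 2.69], [-3.02, 3.02]. Speed limits (rad/s): [2.22, 2.22, 2.79, 3.14, 3.14, 3.14].

INTERFACE

Orientations are given as [roll, pitch, yaw] about the fixed x, y, z axes, in that order (R = Rz(yaw) Ry(pitch) Rx(roll)).
In Python, from rig import telemetry, imaging, r gives the robot as it stands. The module is installed in compiled form; this text tells all that it offers.
- The arm moves only by the tool step_arm, never from a script. Its argument "moves" is a list of rows, each a list of 3 entries, a list of its own where there are three numbers: the turn, a rotation vector about the tool's x, y, z scaled (see below), then the shift along the tool's x, y, z scaled (see below), then the opening, from -1 (shut) to 1 (fully open). A call has 1 to 8 rows; each row is the pose to reach, as a shift and turn from the pose commanded when the call began, along the tool's axes at that moment; what a row does not reach only later rows make up. The controller multiplies each number of a shift by 200 mm and each number of a turn by 45 degrees. A row lasts 1/10 s, in which the tool goes at most 50 mm and 8.59 degrees, less where a joint would pass 70% of its speed; a pose out of reach is approached as far as the arm can. A call with a number of a shift or a turn outside -1 to 1 is refused whole. A call with a gripper value outside its range is refused whole. The fingers move at their own pace and stop on an object; "squeeze" is the grip in N (left out, the last holds). Time passes only in rows, so rows that repeat a pose let the fingers close. It gives the time, the measured TCP pose, the force, the opening and the grip force at its end, in the units of the state.
- telemetry.sense(): the state, without advancing time (a new reading comes with each control period).
- imaging.grab_frame(name): name is "side" or "top" or "wrist"; returns the picture (480x640x3 uint8, red, green, blue); there is no depth.
- imaging.calibration(name): a dict with "fx", "fy", "cx", "cy" (pixels), "dist_coeffs" ([k1, k2, p1, p2, k3] as OpenCV has them; the pictures are not rectified), "cam_to_world" (4x4, takes a point from camera to world coordinates). Camera axes: x right, y up, looking along -z (the intrinsics and any distortion apply to the point x, -y, -z); pixel columns grow to the right and rows downward; lengths in mm; the calibration is good to about 2 mm. A picture is of the moment at which its call begins: read the wrist's pose just before it. calibration takes no time and is no camera call; for the wrist camera it gives the pose at the moment of the call.
- r.sign_off(): hands the job in; it is judged then, once.
Trained networks look in the newest picture that a camera, given by its name, has taken for a name from the list of things; names that differ only in an ending like _2 or _b are one class to them, and where a whole thing is asked for, a point or a joint stands for the part that bears it (a point fixed in the world has none). Each returns a list of dicts, best first, with "conf" (0 to 1); they miss things now and then, are a little off and sometimes report something else, mostly with a low value. They report only what shows in the picture. A call takes as long as a camera call. They do not tell look-alikes from the thing itself.
- imaging.recognise(camera, name): "extent" ([left, top, width, height] in pixels, round what is visible of it).
- imaging.mark_of(camera, name): "xy" ([column, row] in pixels: a listed point, or the origin of a listed thing).
The state is a dict: "clock": time; "qpos": joint angles; "qvel": joint speeds; "joint_efforts": joint torques, N m; "eef_pos": TCP position; "tcp_rot": TCP orientation; "contact_force": force on the tool from outside, world axes, zero at the start; "wrist_torque": the same for the moment, N m; "opening": opening from 0.0 (shut) to 1.0 (fully open); "grasp_force": force on a finger pad.
Only numpy, scipy, OpenCV 4.12 (cv2) and the standard library are available. Lean on these libraries where they do the work, as an engineer would, in place of code of your own. Each camera call takes 0.05 s, during which the arm holds its last target. There are 200 camera calls.

TASK

The three steel tap sleeves look alike, but only one is the right bore for this tap. Slide each one in turn, upright and without forcing it, onto the stepped gauge pin until it will go no further, and stand it where it belongs before trying the next: the sleeve that stops on the pin's shoulder fits and goes in the rectangular wooden tray; the one that stays on the tip (too tight) and the one that drops to the base (too loose) go in the round white dish. Try all three, leave every sleeve standing and do not disturb the other things.

Things in the scene. Friction and masses are not known exactly. Their poses are not given: they have to be found in the camera images.
- sleeve_1: tap sleeve, one of three look-alike steel tubes, 34 mm across, 60 mm long, standing on end. Each end has a mouth 22.5 mm wide, 6 mm deep; the bore between (and so the weight) differs: 11.5, 16.5 or 22.5 mm (one of each; which is not told, the name says nothing). Origin: centre of its lower end; z: its axis, up
- sleeve_2: tap sleeve, one of three look-alike steel tubes, 34 mm across, 60 mm long, standing on end. Each end has a mouth 22.5 mm wide, 6 mm deep; the bore between (and so the weight) differs: 11.5, 16.5 or 22.5 mm (one of each; which is not told, the name says nothing). Origin: centre of its lower end; z: its axis, up
- sleeve_3: tap sleeve, one of three look-alike steel tubes, 34 mm across, 60 mm long, standing on end. Each end has a mouth 22.5 mm wide, 6 mm deep; the bore between (and so the weight) differs: 11.5, 16.5 or 22.5 mm (one of each; which is not told, the name says nothing). Origin: centre of its lower end; z: its axis, up
- gauge: stepped gauge, fixed: base 90 x 70 x 12 mm with a central steel pin, 19.5 mm thick up to a square shoulder at z = 40 mm, then 14 mm, the top 6 mm tapering to an 8 mm tip at z = 78 mm. Origin: under the base, on the pin's axis. A centred sleeve's lower end stops at z = 68 to 72 mm (too tight), 34 mm (fits) or 12 mm (too loose; off-centre it catches the shoulder at 40 mm)
- keep_tray: keep tray, fixed: low rectangular wooden tray 150 x 120 mm (long side along its x), 22 mm high, walls 6 mm, inner floor 6 mm above its origin, which is the centre of its underside
- reject_dish: reject dish, fixed: low round white ceramic dish, 160 mm across the rim, 20 mm high, inner floor about 136 mm across and 5 mm above its origin, which is the centre of its underside
- drain_plug: bystander, leave alone: drain plug: dark steel dome, 64 mm across, 23 mm high. Origin: centre of its underside
- cartridge: bystander, leave alone: brass tap cartridge: stepped, solid, 30 mm across, 46 mm high, square stem on top. Origin: centre of its underside
- wrench: bystander, leave alone: steel wrench, 180 mm long, lying flat. Origin: its middle, on the surface
- screwdriver: bystander, leave alone: black-handled screwdriver, 200 mm long, lying flat. Origin: its middle, on the surface
- soap_bottle: bystander, leave alone: amber soap bottle with black pump, 68 mm across, 185 mm high. Origin: centre of its underside
- tumbler: bystander, leave alone: white ceramic tumbler, 72 mm across, 95 mm high. Origin: centre of its underside
- tap_lever: bystander, leave alone: steel tap lever: cap 44 mm across, 30 mm high, with a flat arm 75 mm long from it. Origin: centre of its underside
Mind the look-alikes: they are no part of the job. Several things have the shape of the reject_dish; the one meant has the colours described above. Several things have the shape of the gauge; the one meant has the colours described above.

How it is judged:
By the outcome, as a careful person would: the job done as asked, in the order asked, and still so for the second after the job is handed in, with the robot touching nothing.
It also fails if it takes over 72 s, if anything falls off the work surface, if the arm or the gripper's body presses on something with over 40 N, if the wrist force passes 120 N, or if a joint passes its speed limit or range.

## Working session

There is one attempt and no reset: what is moved stays moved. The work goes in short steps, Python scripts to look and compute and a tool call to move; the robot and the scene stay as the last step left them, time stands still between calls to the robot, and variables do not carry over. Pictures are saved under pics/ and viewed, at most 10 in all, crops included, and the job is handed in when it is done.

Besides the shell and the picture viewer there is one more tool, called after ">>>" as a command line: name --argument value ..., lists and objects as JSON in quotes. step_arm: Moves the arm, as the interface text tells. Its arguments: {"type":"object","properties":{"moves":{"type":"array"},"squeeze":{"type":"number"}},"required":["moves"]}

```bash
mkdir -p pics; cat > h.py <<'E'
import numpy as np, cv2
from rig import telemetry, imaging, r
def ray(cam,px,cal=None):
    c=cal or imaging.calibration(cam)
    K=np.array([[c['fx'],0,c['cx']],[0,c['fy'],c['cy']],[0,0,1.]])
    u=cv2.undistortPoints(np.array([[px]],float),K,np.array(c['dist_coeffs'],float))[0,0]
    T=np.array(c['cam_to_world']); d=T[:3,:3]@np.array([u[0],-u[1],-1.]); return T[:3,3],d
def atz(cam,px,z,cal=None):
    o,d=ray(cam,px,cal); return o+d*(z-o[2])/d[2]
def proj(cam,P,cal=None):
    c=cal or imaging.calibration(cam)
    K=np.array([[c['fx'],0,c['cx']],[0,c['fy'],c['cy']],[0,0,1.]])
    T=np.linalg.inv(np.array(c['cam_to_world'])); P=np.atleast_2d(P)
    q=(T[:3,:3]@P.T).T+T[:3,3]; q=q*[1,-1,-1]
    return cv2.projectPoints(q,np.zeros(3),np.zeros(3),K,np.array(c['dist_coeffs'],float))[0][:,0]
def save(cam,name):
    im=imaging.grab_frame(cam); cv2.imwrite(f'pics/{name}.png',im[:,:,::-1]); return im
E
python3 - <<'E'
from h import *
s=telemetry.sense(); print(s['clock'],s['eef_pos'],s['tcp_rot'],s['opening'])
for c in('top','side'):
    save(c,c+'0'); print(c,np.round(np.array(imaging.calibration(c)['cam_to_world']),2).tolist(),imaging.calibration(c)['fx'])
for n in ['sleeve_1','gauge','keep_tray','reject_dish']:
    print(n,[(round(d['conf'],2),np.round(d['xy']).tolist(),np.round(atz('top',d['xy'],0)[:2]).tolist()) for d in imaging.mark_of('top',n)])
E
```

```text
0.0 [173.04690526 600.05572997 230.55253027] [-3.14016534e+00 -1.29465709e-05  2.86076051e+00] 0.9987696913270759
top [[0.02, 0.99, -0.17, 395.71], [-1.0, 0.02, -0.0, 146.76], [0.0, 0.17, 0.99, 1237.08], [0.0, 0.0, 0.0, 1.0]] 524.4779962953409
side [[1.0, 0.06, -0.07, 527.72], [-0.09, 0.51, -0.86, -639.57], [-0.01, 0.86, 0.51, 508.25], [0.0, 0.0, 0.0, 1.0]] 435.5228861306639
sleeve_1 [(0.75, [296.0, 232.0], [606.0, 177.0]), (0.63, [295.0, 300.0], [444.0, 176.0]), (0.61, [260.0, 333.0], [367.0, 254.0]), (0.5, [223.0, 308.0], [422.0, 341.0])]
gauge [(0.93, [381.0, 150.0], [814.0, -29.0]), (0.66, [386.0, 250.0], [565.0, -39.0]), (0.46, [288.0, 162.0], [778.0, 200.0])]
keep_tray [(0.64, [453.0, 300.0], [450.0, -195.0])]
reject_dish [(0.9, [368.0, 324.0], [392.0, 3.0]), (0.82, [470.0, 237.0], [601.0, -240.0])]
```

View pics/top0.png

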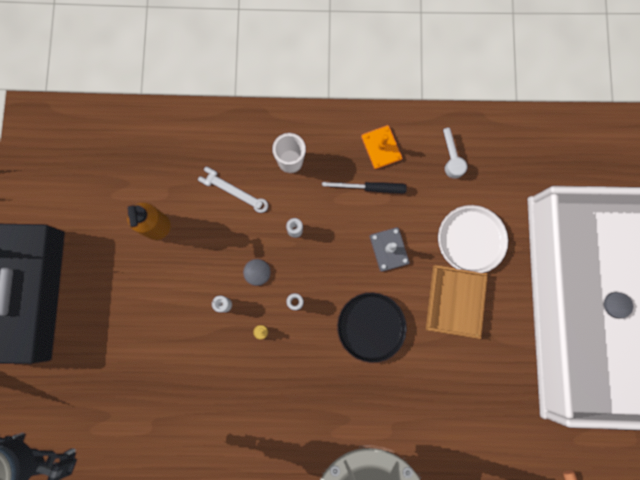

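View pics/side0.png

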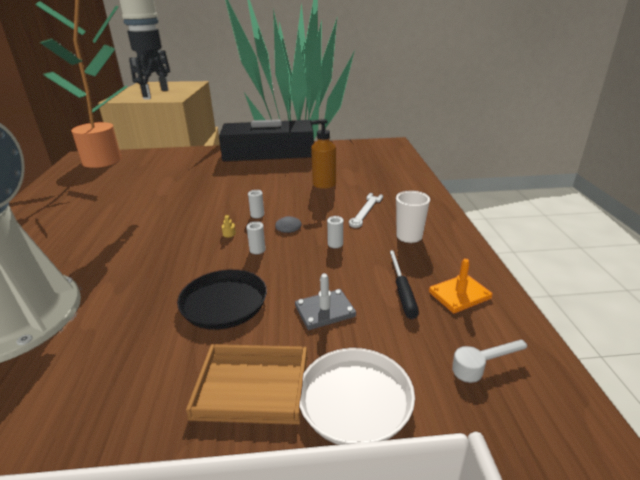

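The grey gauge with the steel pin is at about (390,250) in the top picture, the white dish at (472,240) and the tray at (460,302). The sleeves are at (295,228), (295,301) and (222,304). The black dish and the orange gauge are the look-alikes.

```bash
python3 - <<'E'
from h import *
for c in('top','side'): imaging.grab_frame(c)
D={}
for n in ['sleeve_1','gauge','keep_tray','reject_dish','cartridge','drain_plug']:
    for c in ('top','side'):
        m=imaging.mark_of(c,n); b=imaging.recognise(c,n)
        print(n,c,'mark',[(round(d['conf'],2),np.round(atz(c,d['xy'],0)[:2],1).tolist()) for d in m],'box',[(round(d['conf'],2),np.round(d['extent']).tolist()) for d in b])
# circles of sleeve top in 'top' image
P=np.array([[606,177],[444,176],[422,341],[565,-39],[367,254]])
for p in P: print(p,proj('top',[*p,60]).round(),proj('side',[*p,60]).round(),proj('side',[*p,0]).round())
t=cv2.imread('pics/top0.png');s=cv2.imread('pics/side0.png')
a=cv2.resize(t[205:345,200:340],(400,400),interpolation=2);b=cv2.resize(t[210:345,355:515][:, :],(400,338),interpolation=2)
b=cv2.copyMakeBorder(b,0,62,0,0,0); 
cv2.imwrite('pics/c1.png',np.hstack([a,b]))
E
```

```text
sleeve_1 top mark [(0.73, [429.1, 340.0]), (0.7, [607.7, 177.5]), (0.41, [442.5, 176.4])] box [(0.53, [212.0, 300.0, 15.0, 14.0]), (0.51, [290.0, 223.0, 11.0, 11.0])]
sleeve_1 side mark [(0.76, [432.1, 334.8]), (0.72, [612.1, 170.3]), (0.63, [441.5, 174.5])] box [(0.87, [249.0, 190.0, 15.0, 29.0]), (0.8, [326.0, 219.0, 19.0, 29.0]), (0.71, [247.0, 224.0, 16.0, 31.0])]
gauge top mark [(0.77, [812.8, -27.8]), (0.71, [570.9, -33.4])] box [(0.87, [363.0, 127.0, 38.0, 39.0]), (0.82, [368.0, 229.0, 43.0, 41.0])]
gauge side mark [(0.71, [817.9, -28.0]), (0.61, [619.8, 491.1]), (0.57, [572.9, -39.6])] box [(0.92, [293.0, 275.0, 63.0, 53.0]), (0.84, [430.0, 261.0, 63.0, 54.0]), (0.51, [246.0, 193.0, 19.0, 26.0])]
keep_tray top mark [(0.65, [449.8, -200.0])] box [(0.63, [429.0, 264.0, 58.0, 74.0])]
keep_tray side mark [(0.82, [451.9, -198.9])] box [(0.96, [185.0, 346.0, 121.0, 75.0])]
reject_dish top mark [(0.97, [595.5, -239.8]), (0.95, [389.5, 2.8])] box [(0.92, [438.0, 207.0, 71.0, 66.0]), (0.65, [335.0, 292.0, 73.0, 74.0])]
reject_dish side mark [(0.93, [391.4, 0.3]), (0.62, [596.6, -239.9])] box [(0.78, [177.0, 266.0, 89.0, 63.0]), (0.74, [299.0, 350.0, 118.0, 96.0])]
cartridge top mark [(0.48, [372.6, 252.3])] box []
cartridge side mark [(0.53, [367.0, 255.3])] box [(0.72, [224.0, 218.0, 12.0, 19.0])]
drain_plug top mark [(0.82, [499.1, 268.4])] box [(0.57, [243.0, 263.0, 28.0, 22.0])]
drain_plug side mark [(0.7, [520.2, 267.0]), (0.4, [373.9, 256.4])] box [(0.8, [277.0, 217.0, 22.0, 15.0])]
[606 177] [[295. 227.]] [[332. 220.]] [[333. 244.]]
[444 176] [[294. 299.]] [[256. 225.]] [[259. 249.]]
[422 341] [[219. 308.]] [[250. 192.]] [[253. 214.]]
[565 -39] [[390. 247.]] [[321. 282.]] [[322. 309.]]
[367 254] [[257. 334.]] [[224. 210.]] [[227. 233.]]
```

View pics/c1.png

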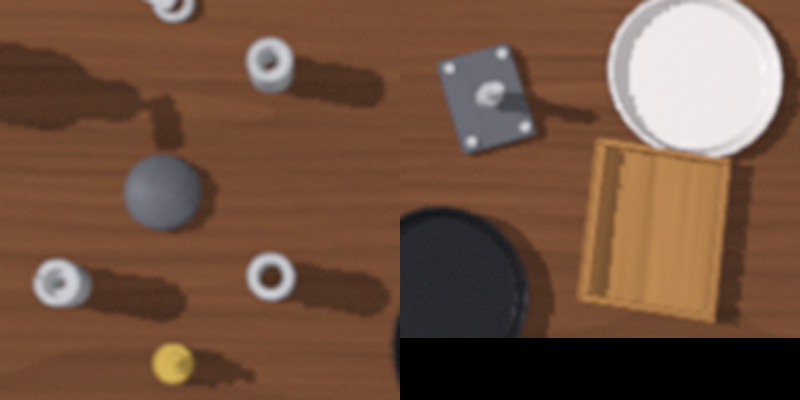

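Seen from above, the sleeve at (270,277) in the crop has the widest bore. That one is near x=443, y=176. I'll move there.

>>> step_arm --moves '[[[0,0,0.82],[-0.94,-0.83,0],1],[[0,0,0.82],[-0.94,-0.83,0],1],[[0,0,0.82],[-0.94,-0.83,0],1],[[0,0,0.82],[-0.94,-0.83,0],1],[[0,0,0.82],[-0.94,-0.83,0],1],[[0,0,0.82],[-0.94,-0.83,0],1]]'

```text
clock: 2.2
eef_pos: [309.9, 384.6, 231.3]
tcp_rot: [-3.141, 0.002, 2.211]
contact_force: [0.8, 0.3, 0.0]
opening: 1.005
grasp_force: 0.0
```

```bash
cat >> h.py <<'E'
from scipy.spatial.transform import Rotation as Ro
def go(x,y,z,yaw=np.pi/2):
    s=telemetry.sense(); R=Ro.from_euler('xyz',s['tcp_rot'])
    Rt=Ro.from_euler('xyz',[np.pi,0,yaw])
    d=R.inv().apply(np.array([x,y,z])-s['eef_pos']); w=(R.inv()*Rt).as_rotvec()
    print('t',round(s['clock'],2),'pos',np.round(s['eef_pos'],1),'rot',np.round(s['tcp_rot'],4),'F',np.round(s['contact_force'],1),'op',round(s['opening'],3),'g',round(s['grasp_force'],1))
    print('turn',np.round(w/np.radians(45),3),'shift',np.round(d/200,3))
E
python3 -c "
from h import *
go(443,176,200)"
```

```text
t 2.2 pos [309.9 384.6 231.3] rot [-3.1409e+00  1.7000e-03  2.2113e+00] F [0.8 0.3 0. ] op 1.005 g 0.0
turn [-0.     0.002  0.816] shift [-1.234 -0.089  0.159]
```

>>> step_arm --moves '[[[0,0,0.816],[-1,-0.07,0.16],1],[[0,0,0.816],[-1,-0.07,0.16],1],[[0,0,0.816],[-1,-0.07,0.16],1],[[0,0,0.816],[-1,-0.07,0.16],1],[[0,0,0.816],[-1,-0.07,0.16],1]]'

```text
clock: 2.7
eef_pos: [419.0, 217.2, 198.6]
tcp_rot: [3.142, 0.001, 1.567]
contact_force: [-1.5, -0.1, 0.5]
opening: 0.999
grasp_force: 0.0
```

```bash
python3 -c "
from h import *
go(443,176,200)
cal=imaging.calibration('wrist'); save('wrist','w1')
print(np.round(cal['cam_to_world'],2).tolist(),cal['fx'])
print([(round(d['conf'],2),np.round(d['xy']).tolist(),np.round(atz('wrist',d['xy'],0,cal)[:2],1).tolist()) for d in imaging.mark_of('wrist','sleeve_1')])
"
```

```text
t 2.7 pos [419.  217.2 198.6] rot [3.1416e+00 1.3000e-03 1.5668e+00] F [-1.5 -0.1  0.5] op 0.999 g 0.0
turn [ 0.     0.002 -0.005] shift [-0.205  0.121 -0.007]
[[1.0, 0.0, -0.0, 418.94], [-0.0, 0.96, 0.29, 290.98], [0.0, -0.29, 0.96, 340.81], [0.0, 0.0, 0.0, 1.0]] 372.83208202866786
[(0.92, [331.0, 66.0], [432.6, 339.3]), (0.82, [337.0, 253.0], [439.1, 174.9]), (0.64, [517.0, 250.0], [612.9, 176.5])]
```

View pics/w1.png

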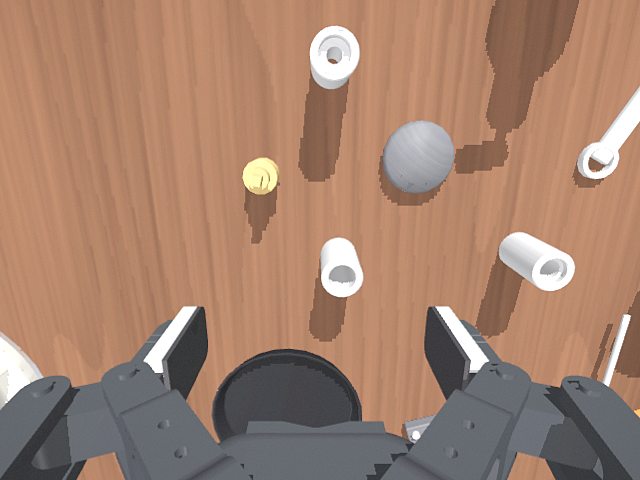

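```bash
cat >> h.py <<'E'
from scipy.optimize import minimize
def cyl(x,y,rz):
    a=np.linspace(0,2*np.pi,48,endpoint=False); return np.vstack([np.c_[x+r*np.cos(a),y+r*np.sin(a),np.full(48,z)] for r,z in rz])
def fit(cam,im,cal,x,y,rz,mask,sc=4):
    """fit xy of an upright solid's silhouette to mask"""
    p=proj(cam,cyl(x,y,rz),cal); l=np.floor(p.min(0)-12).astype(int); h=np.ceil(p.max(0)+12).astype(int); l=np.maximum(l,0)
    m=cv2.resize(mask[l[1]:h[1],l[0]:h[0]].astype(np.float32),None,fx=sc,fy=sc,interpolation=1)>.5
    def cost(v):
        q=((proj(cam,cyl(*v,rz),cal)-l+.5)*sc-.5)
        k=np.zeros(m.shape,np.uint8); 
        n=len(rz)
        for i in range(n-1):
            cv2.fillConvexPoly(k,cv2.convexHull(np.round(q[48*i:48*(i+2)]*16).astype(np.int32)),1,shift=4)
        return (m!=(k>0)).sum()/max(k.sum(),1)
    best=min(((cost((x+i,y+j)),x+i,y+j) for i in range(-12,13,3) for j in range(-12,13,3)))
    o=minimize(cost,best[1:],method='Nelder-Mead',options=dict(initial_simplex=np.array(best[1:])+[[0,0],[3,0],[0,3]],xatol=.05,fatol=1e-4))
    return o.x.round(1),round(o.fun,3)
def bright(im,v=150,s=40):
    h=cv2.cvtColor(im,cv2.COLOR_RGB2HSV); m=((h[...,2]>v)&(h[...,1]<s)).astype(np.uint8)
    c,_=cv2.findContours(m,cv2.RETR_EXTERNAL,cv2.CHAIN_APPROX_NONE); cv2.drawContours(m,c,-1,1,-1); return m
SL=[(17,0),(17,60)]
E
python3 - <<'E'
from h import *
cal=imaging.calibration('wrist')
im=cv2.imread('pics/w1.png')[:,:,::-1].copy()
m=bright(im)
for g in [(440,175),(430,340),(610,176)]: print(fit('wrist',im,cal,*g,SL,m))
for p in [(342,277),(334,57),(551,267)]: print(atz('wrist',p,60,cal).round(1))
t=cv2.imread('pics/top0.png')[:,:,::-1].copy(); m=bright(t,120)
for g in [(440,175),(430,340),(610,176)]: print('top',fit('top',t,None,*g,SL,m))
go(443,176,200)
E
```

```text
(array([439.1, 176.8]), np.float64(0.02))
(array([430.2, 342.2]), np.float64(0.016))
(array([610.3, 182.7]), np.float64(0.025))
[439.2 177.4  60. ]
[430.  339.9  60. ]
[607.7 186.5  60. ]
top (array([439.3, 174.8]), np.float64(0.082))
top (array([431.5, 342.4]), np.float64(0.091))
top (array([611.7, 180.1]), np.float64(0.086))
t 2.8 pos [417.7 220.  199.2] rot [-3.1414e+00 -1.0000e-04  1.5728e+00] F [-1.1 -0.6  0.2] op 0.999 g 0.0
turn [-0.    -0.     0.003] shift [-0.22   0.126 -0.004]
```

>>> step_arm --moves '[[[0,0,0],[-0.225,0.11,0.195],1],[[0,0,0],[-0.225,0.11,0.195],1],[[0,0,0],[-0.225,0.11,0.195],1],[[0,0,0],[-0.225,0.11,0.195],1]]'

```text
clock: 3.2
eef_pos: [439.1, 177.0, 160.7]
tcp_rot: [-3.142, -0.0, 1.577]
contact_force: [-0.1, -0.2, 0.4]
opening: 0.995
grasp_force: 0.0
```

```bash
cat >> h.py <<'E'
def wfit(g,rz,name=None,v=150):
    cal=imaging.calibration('wrist'); im=save('wrist',name or 'tmp'); return fit('wrist',im,cal,*g,rz,bright(im,v))
E
python3 - <<'E'
from h import *
print(wfit((440,175),SL,'w2'))
go(440,175,20)
E
```

```text
(array([440.1, 173.6]), np.float64(0.018))
t 3.25 pos [439.3 177.2 161. ] rot [ 3.1409e+00 -7.0000e-04  1.5771e+00] F [ 0.2 -0.1  0.2] op 1.005 g 0.0
turn [ 0.001 -0.001  0.008] shift [-0.012  0.003  0.705]
```

>>> step_arm --moves '[[[0,0,0.008],[-0.018,0.004,0.3],1],[[0,0,0.008],[-0.018,0.004,0.55],1],[[0,0,0.008],[-0.018,0.004,0.7],1],[[0,0,0.008],[-0.018,0.004,0.7],1],[[0,0,0.008],[-0.018,0.004,0.7],-1],[[0,0,0.008],[-0.018,0.004,0.7],-1],[[0,0,0.008],[-0.018,0.004,0.7],-1],[[0,0,0.008],[-0.018,0.004,0.7],-1]]' --squeeze 40

```text
clock: 4.05
eef_pos: [441.4, 173.0, 22.4]
tcp_rot: [3.138, -0.001, 1.57]
contact_force: [-4.1, 0.5, 13.9]
opening: 0.397
grasp_force: 38.3
```

>>> step_arm --moves '[[[0,0,0],[0,0,-0.2],-1],[[0,0,0],[0,0,-0.45],-1],[[0,0,0],[0,0,-0.7],-1],[[0,0,0],[0,0,-0.7],-1],[[0,0,0],[0,0,-0.7],-1]]'

```text
clock: 4.55
eef_pos: [440.8, 172.6, 162.0]
tcp_rot: [3.138, -0.001, 1.57]
contact_force: [-1.3, 0.0, -2.5]
opening: 0.392
grasp_force: 41.0
```

```bash
python3 - <<'E'
from h import *
go(568,-37,165)
save('wrist','w3')
E
```

```text
t 4.55 pos [440.8 172.6 162. ] rot [ 3.1377e+00 -1.5000e-03  1.5695e+00] F [-1.3  0.  -2.5] op 0.392 g 41.0
turn [ 0.005 -0.002 -0.002] shift [-1.047  0.637 -0.014]
```

View pics/w3.png

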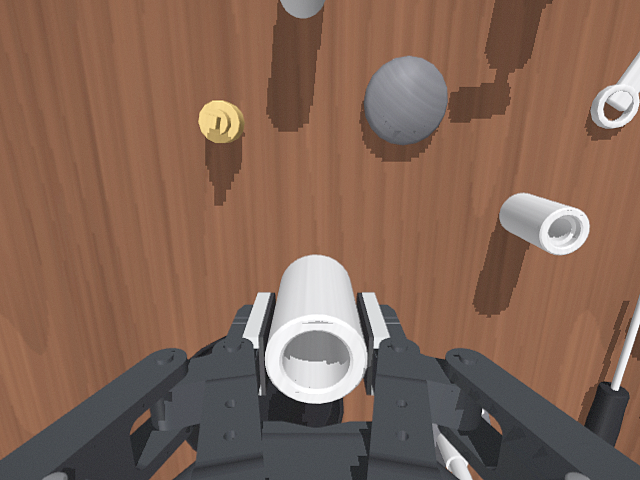

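The sleeve is held upright between the pads, its rim at about (316,358). The next sleeve stands at (560,230), untouched. Next I'll check the held pose and go over the pin.

```bash
python3 - <<'E'
from h import *
cal=imaging.calibration('wrist')
for zb in (136,140,144):
  for y in (171,173.6,176):
    p=proj('wrist',cyl(440.8,y,[(17,zb),(17,zb+60)]),cal)
    print(zb,y,'bottom toprow',p[:48,1].min().round(1),'rim',p[48:].min(0).round(1),p[48:].max(0).round(1))
E
```

```text
136 171 bottom toprow 255.2 rim [268.3 316.8] [370.5 405.1]
136 173.6 bottom toprow 250.0 rim [268.  309.4] [370.9 398.8]
136 176 bottom toprow 245.2 rim [267.7 302.6] [371.2 392.9]
140 171 bottom toprow 258.1 rim [266.8 323.1] [372.3 413.5]
140 173.6 bottom toprow 252.7 rim [266.5 315.5] [372.7 407.1]
140 176 bottom toprow 247.8 rim [266.2 308.4] [373.  401.1]
144 171 bottom toprow 261.0 rim [265.2 329.8] [374.2 422.6]
144 173.6 bottom toprow 255.6 rim [264.9 322. ] [374.6 416. ]
144 176 bottom toprow 250.5 rim [264.5 314.7] [374.9 409.9]
```

>>> step_arm --moves '[[[0,0,0],[-0.15,0.09,-0.04],-1],[[0,0,0],[-0.35,0.21,-0.04],-1],[[0,0,0],[-0.55,0.33,-0.04],-1],[[0,0,0],[-0.73,0.44,-0.04],-1],[[0,0,0],[-0.73,0.44,-0.04],-1],[[0,0,0],[-0.73,0.44,-0.04],-1]]'

```text
clock: 5.2
eef_pos: [526.7, 25.2, 166.1]
tcp_rot: [-3.138, 0.0, 1.567]
contact_force: [-1.1, 0.1, -2.9]
opening: 0.394
grasp_force: 41.0
```

>>> step_arm --moves '[[[0,0,0],[-0.2,0.1,0],-1],[[0,0,0],[-0.45,0.2,0],-1],[[0,0,0],[-0.68,0.2,0],-1],[[0,0,0],[-0.68,0.2,0],-1],[[0,0,0],[-0.68,0.2,0],-1],[[0,0,0],[-0.68,0.2,0],-1]]'

```text
clock: 5.8
eef_pos: [566.8, -108.3, 167.4]
tcp_rot: [-3.14, -0.001, 1.571]
contact_force: [-0.3, 0.8, -2.1]
opening: 0.393
grasp_force: 41.1
```

```bash
python3 - <<'E'
from h import *
go(568,-37,165)
print(imaging.calibration('wrist')['cam_to_world'])
save('wrist','w4')
E
```

```text
t 5.8 pos [ 566.8 -108.3  167.4] rot [-3.1396e+00 -9.0000e-04  1.5705e+00] F [-0.3  0.8 -2.1] op 0.393 g 41.1
turn [-0.003 -0.001 -0.   ] shift [0.356 0.006 0.012]
[[ 9.99999666e-01 -4.81303938e-04  6.59918619e-04  5.66784862e+02]
 [ 2.68485623e-04  9.56740855e-01  2.90941342e-01 -3.47402905e+01]
 [-7.71402317e-04 -2.90941068e-01  9.56740665e-01  3.09715043e+02]
 [ 0.00000000e+00  0.00000000e+00  0.00000000e+00  1.00000000e+00]]
```

View pics/w4.png

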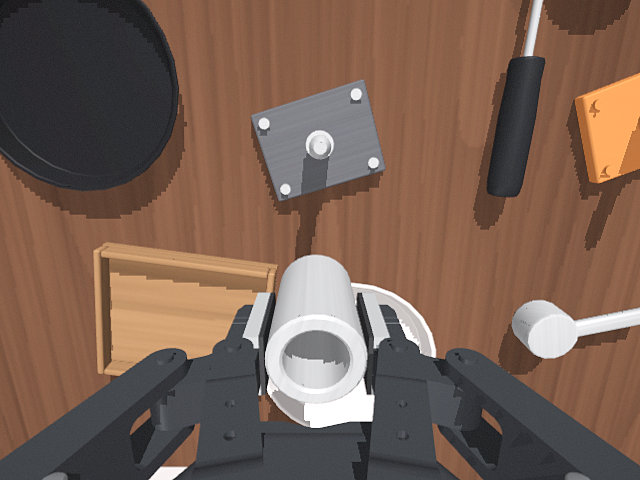

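```bash
python3 - <<'E'
from h import *
cal=imaging.calibration('wrist')
im=cv2.imread('pics/w4.png')[:,:,::-1].copy(); g=im.max(2).astype(int)
PIN=[(9.75,12),(9.75,40),(7,40.01),(7,72),(4,78)]
m=bright(im,120,60)
print('pin',fit('wrist',im,cal,568,-37,PIN,m))
for z,ps in ((14,[(264,124),(356,95),(374,163),(285,189)]),(78,[(320,145)])): 
    q=np.array([atz('wrist',p,z,cal)[:2] for p in ps]);print(q.mean(0).round(1), np.degrees(np.arctan2(*(q[1]-q[0])[::-1])).round(1))
for x in(300,316,332): print('col',x,[int(v) for v in g[248:262,x]],[int(v) for v in g[394:412,x]])
for y in(350,360): print('row',y,g[y,258:276].tolist(),g[y,358:376].tolist())
# tray corners outer top z22
q=np.array([atz('wrist',p,22,cal)[:2] for p in[(104,243),(277,266)]]);print('tray edge',q.round(1))
cv2.imwrite('pics/z.png',cv2.resize(im[240:420,240:392],(608,720)[::1],interpolation=0)[:600])
E
```

```text
pin (array([572.1, -28.8]), np.float64(3.214))
[569.8 -46.3] 16.6Traceback (most recent call last):
  File "<stdin>", line 8, in <module>
IndexError: index 1 is out of bounds for axis 0 with size 1
```

```bash
python3 - <<'E'
from h import *
go(568,-37,165)
cal=imaging.calibration('wrist'); print(np.array(cal['cam_to_world'])[:3,3])
cal=dict(cal); cal['cam_to_world']=np.array([[9.99999666e-01,-4.81303938e-04,6.59918619e-04,5.66784862e+02],[2.68485623e-04,9.56740855e-01,2.90941342e-01,-3.47402905e+01],[-7.71402317e-04,-2.90941068e-01,9.56740665e-01,3.09715043e+02],[0,0,0,1]])
im=cv2.imread('pics/w4.png')[:,:,::-1].copy(); g=im.max(2).astype(int)
PIN=[(9.75,12),(9.75,40),(7,40.01),(7,72),(4,78)]
m=bright(im,170,60)
print('pin',fit('wrist',im,cal,568,-42,PIN,m))
q=np.array([atz('wrist',p,14,cal)[:2] for p in [(264,124),(356,95),(374,163),(285,189)]]);print(q.mean(0).round(1), np.degrees(np.arctan2(*(q[1]-q[0])[::-1])).round(1))
print(atz('wrist',(320,145),78,cal))
for x in(300,316,332): print('col',x,[int(v) for v in g[248:262,x]],[int(v) for v in g[394:412,x]])
for y in(350,360): print('row',y,g[y,258:276].tolist(),g[y,358:376].tolist())
q=np.array([atz('wrist',p,22,cal)[:2] for p in[(104,243),(277,266)]]);print('tray edge',q.round(1))
E
```

```text
t 5.85 pos [ 567.  -108.1  167.6] rot [-3.1401e+00 -7.0000e-04  1.5712e+00] F [ 0.1  0.4 -2.4] op 0.396 g 41.1
turn [-0.002 -0.001  0.001] shift [0.355 0.005 0.013]
[566.91557644 -34.54803048 309.96967434]
pin (array([569.2, -45.6]), np.float64(0.224))
[569.5 -46.4] 16.6
[569.19446013 -44.61783633  78.        ]
col 300 [94, 96, 93, 96, 95, 96, 93, 91, 87, 109, 178, 217, 210, 208] [232, 232, 233, 234, 234, 237, 232, 192, 182, 164, 158, 159, 160, 161, 160, 159, 161, 162]
col 316 [139, 141, 142, 138, 142, 134, 162, 213, 227, 221, 221, 222, 221, 221] [233, 236, 238, 236, 236, 235, 237, 237, 227, 234, 255, 255, 255, 255, 255, 255, 255, 255]
col 332 [153, 155, 152, 155, 153, 152, 151, 153, 152, 150, 173, 217, 224, 220] [230, 231, 230, 228, 230, 225, 210, 237, 255, 255, 255, 255, 255, 255, 255, 255, 255, 255]
row 350 [62, 88, 91, 89, 92, 68, 25, 59, 232, 231, 224, 231, 234, 234, 235, 235, 237, 238] [233, 233, 232, 230, 232, 226, 217, 227, 172, 66, 54, 83, 84, 84, 89, 66, 73, 70]
row 360 [41, 84, 90, 86, 89, 88, 16, 220, 219, 223, 234, 235, 235, 236, 239, 239, 239, 239] [231, 232, 234, 234, 233, 233, 238, 213, 154, 60, 44, 56, 56, 58, 59, 49, 42, 47]
tray edge [[ 395.5 -123.8]
 [ 534.7 -143.6]]
```

```bash
python3 - <<'E'
from h import *
from scipy.optimize import least_squares
cal=imaging.calibration('wrist'); tc=np.array([567,-108.1,167.6])
obs=np.array([265.3,366.3,254.2,402.3])
def f(v,full=False):
    p=proj('wrist',cyl(v[0],v[1],[(17,v[2]),(17,v[2]+60)]),cal)
    r=np.array([p[48:,0].min(),p[48:,0].max(),p[:48,1].min(),p[48:,1].max()])
    return r-obs
s=least_squares(f,[567,-108,145]);print(s.x,s.x-tc,s.fun)
print(proj('wrist',cyl(*s.x[:2],[(17,s.x[2]+60)]),cal).min(0))
E
```

```text
[ 566.9910489  -109.24150944  141.7889492 ] [-8.95109929e-03 -1.14150944e+00 -2.58110508e+01] [-0.10384146  0.10384294  0.10079121 -0.07386093]
[265.19615854 314.67843077]
```

>>> step_arm --moves '[[[0,0,0],[0.2,0.011,0],-1],[[0,0,0],[0.317,0.011,0],-1],[[0,0,0],[0.317,0.011,0],-1],[[0,0,0],[0.317,0.011,0.2],-1],[[0,0,0],[0.317,0.011,0.26],-1],[[0,0,0],[0.317,0.011,0.26],-1],[[0,0,0],[0.317,0.011,0.26],-1]]'

```text
clock: 6.55
eef_pos: [570.2, -46.4, 116.7]
tcp_rot: [-3.141, 0.0, 1.57]
contact_force: [0.7, -0.3, -2.1]
opening: 0.398
grasp_force: 41.0
```

```bash
python3 - <<'E'
from h import *
go(569.3,-44.7,75)
im=save('side','s1'); save('top','t1')
cv2.imwrite('pics/c2.png',cv2.resize(im[180:330,250:400],(600,600),interpolation=2))
E
```

```text
t 6.55 pos [570.2 -46.4 116.7] rot [-3.1413  0.      1.5698] F [ 0.7 -0.3 -2.1] op 0.398 g 41.0
turn [-0.     0.    -0.001] shift [ 0.009 -0.004  0.209]
```

View pics/c2.png

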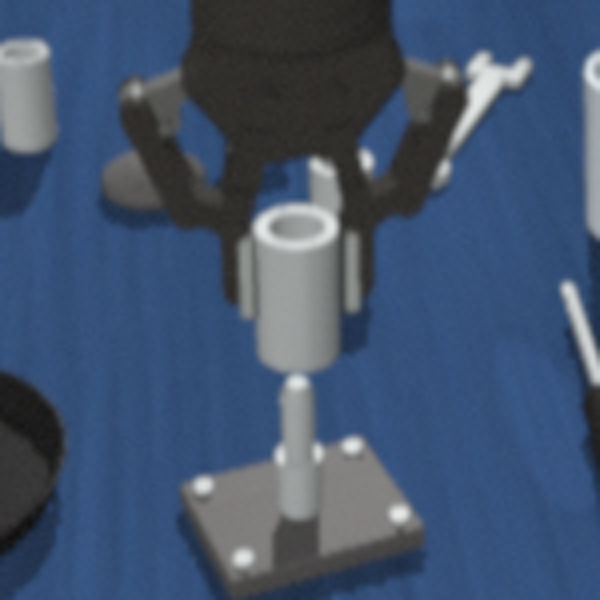

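Side view: the sleeve (column 297 in the crop) hangs directly over the pin (column 297). I'll lower it slowly.

>>> step_arm --moves '[[[0,0,0],[0.003,-0.003,0.04],-1],[[0,0,0],[0.003,-0.003,0.08],-1],[[0,0,0],[0.003,-0.003,0.12],-1],[[0,0,0],[0.003,-0.003,0.16],-1],[[0,0,0],[0.003,-0.003,0.2],-1],[[0,0,0],[0.003,-0.003,0.2],-1]]'

```text
clock: 7.25
eef_pos: [568.5, -45.7, 74.8]
tcp_rot: [-3.139, -0.0, 1.57]
contact_force: [-1.3, 0.1, -1.8]
opening: 0.393
grasp_force: 41.0
```

```bash
python3 - <<'E'
from h import *
for i in range(3):
    go(569.3,-44.7,75); imaging.grab_frame('top')
print(telemetry.sense()['wrist_torque'])
E
```

```text
t 7.25 pos [568.5 -45.7  74.8] rot [-3.1393e+00 -2.0000e-04  1.5696e+00] F [-1.3  0.1 -1.8] op 0.393 g 41.0
turn [-0.003 -0.    -0.002] shift [ 0.005  0.004 -0.001]
t 7.3 pos [568.9 -45.8  75.4] rot [-3.1400e+00 -1.0000e-04  1.5696e+00] F [ 1.1 -0.6 -1.9] op 0.394 g 41.0
turn [-0.002 -0.    -0.002] shift [0.005 0.002 0.002]
t 7.35 pos [569.3 -45.8  75.9] rot [-3.1409e+00 -1.0000e-04  1.5696e+00] F [ 1.2 -0.7 -1. ] op 0.394 g 41.0
turn [-0.001 -0.    -0.002] shift [0.006 0.    0.005]
[-0.03269135 -0.04530938 -0.0115938 ]
```

>>> step_arm --moves '[[[0,0,0],[0,0,0.02],-1],[[0,0,0],[0,0,0.035],-1],[[0,0,0],[0,0,0.05],-1],[[0,0,0],[0,0,0.065],-1],[[0,0,0],[0,0,0.065],-1]]'

```text
clock: 7.9
eef_pos: [569.1, -45.8, 62.8]
tcp_rot: [-3.141, -0.0, 1.57]
contact_force: [-0.6, 0.2, -2.2]
opening: 0.393
grasp_force: 41.0
```

```bash
python3 - <<'E'
from h import *
go(569.3,-44.7,75)
E
```

```text
t 7.9 pos [569.1 -45.8  62.8] rot [-3.1409 -0.      1.5696] F [-0.6  0.2 -2.2] op 0.393 g 41.0
turn [-0.001 -0.    -0.002] shift [ 0.006  0.001 -0.061]
```

Nothing in contact yet, so I'll go lower (the shoulder is due at a TCP height of about 60).

>>> step_arm --moves '[[[0,0,0],[0,0,0.015],-1],[[0,0,0],[0,0,0.03],-1],[[0,0,0],[0,0,0.045],-1],[[0,0,0],[0,0,0.045],-1]]'

```text
clock: 8.3
eef_pos: [569.1, -45.8, 53.8]
tcp_rot: [-3.141, -0.0, 1.57]
contact_force: [0.7, 1.1, -1.5]
opening: 0.394
grasp_force: 41.0
```

>>> step_arm --moves '[[[0,0,0],[0,0,0.02],-1],[[0,0,0],[0,0,0.04],-1],[[0,0,0],[0,0,0.06],-1],[[0,0,0],[0,0,0.075],-1],[[0,0,0],[0,0,0.08],-1],[[0,0,0],[0,0,0.08],-1]]'

```text
clock: 8.9
eef_pos: [569.3, -45.8, 38.1]
tcp_rot: [-3.141, -0.0, 1.57]
contact_force: [-0.3, 0.4, -2.4]
opening: 0.394
grasp_force: 41.0
```

>>> step_arm --moves '[[[0,0,0],[0,0,0.01],-1],[[0,0,0],[0,0,0.018],-1],[[0,0,0],[0,0,0.018],-1]]'

```text
clock: 9.2
eef_pos: [569.5, -45.8, 34.7]
tcp_rot: [3.141, -0.0, 1.57]
contact_force: [-0.2, 0.2, -2.1]
opening: 0.392
grasp_force: 41.0
```

>>> step_arm --moves '[[[0,0,0],[0,0,0.006],-1],[[0,0,0],[0,0,0.012],-1],[[0,0,0],[0,0,0.012],-1]]'

```text
clock: 9.5
eef_pos: [569.6, -45.9, 34.4]
tcp_rot: [3.141, 0.0, 1.57]
contact_force: [-8.7, -0.1, 23.0]
opening: 0.395
grasp_force: 43.3
```

It stopped on the base at TCP z 34.4 with no catch on the shoulder, so this one is the too-loose sleeve. I'll lift it off and locate the dish and tray.

>>> step_arm --moves '[[[0,0,0],[0,0,-0.03],-1],[[0,0,0],[0,0,-0.1],-1],[[0,0,0],[0,0,-0.25],-1],[[0,0,0],[0,0,-0.43],-1],[[0,0,0],[0,0,-0.56],-1],[[0,0,0],[0,0,-0.56],-1],[[0,0,0],[0,0,-0.56],-1]]'

```text
clock: 10.2
eef_pos: [569.6, -45.8, 144.8]
tcp_rot: [3.14, 0.0, 1.57]
contact_force: [-0.2, -0.8, -3.2]
opening: 0.391
grasp_force: 41.1
```

```bash
python3 - <<'E'
from h import *
t=cv2.imread('pics/top0.png')[:,:,::-1].copy()
m=bright(t,150,50); n,l,st,ce=cv2.connectedComponentsWithStats(m)
k=l[240,473]; print(st[k],ce[k]); 
m=(l==k).astype(np.uint8); DISH=[(80,20),(80,19)]
print('dish',fit('top',t,None,598,-240,DISH,m,sc=2))
h=cv2.cvtColor(t,cv2.COLOR_RGB2HSV); w=t[220:350,420:500].astype(int)
mm=(((w[...,0]-w[...,2])>60)&(w[...,0]>130)).astype(np.uint8)
mm=cv2.morphologyEx(mm,cv2.MORPH_CLOSE,np.ones((5,5)))
c=max(cv2.findContours(mm,0,2)[0],key=cv2.contourArea); rr=cv2.minAreaRect(c); b=cv2.boxPoints(rr)+[420,220]
q=np.array([atz('top',p,22)[:2] for p in b]); print('tray',b.round(),q.round(1),q.mean(0).round(1),[np.linalg.norm(q[i]-q[i-1]).round(1) for i in range(4)])
go(598,-210,140)
E
```

```text
[ 438  205   70   68 3720] [472.49973118 238.62741935]
dish (array([ 594.3, -238.2]), np.float64(0.029))
tray [[424. 332.]
 [432. 264.]
 [488. 271.]
 [480. 338.]] [[ 377.4 -120.5]
 [ 532.3 -142.5]
 [ 519.3 -270.8]
 [ 365.3 -246. ]] [ 448.6 -195. ] [np.float64(126.1), np.float64(156.5), np.float64(129.0), np.float64(156.0)]
t 10.2 pos [569.6 -45.8 144.8] rot [3.1403e+00 1.0000e-04 1.5696e+00] F [-0.2 -0.8 -3.2] op 0.391 g 41.1
turn [ 0.002  0.    -0.002] shift [-0.821  0.143  0.024]
```

>>> step_arm --moves '[[[0,0,0],[-0.2,0.04,0],-1],[[0,0,0],[-0.45,0.08,0],-1],[[0,0,0],[-0.7,0.123,0],-1],[[0,0,0],[-0.9,0.123,0],-1],[[0,0,0],[-1,0.123,0.1],-1],[[0,0,0],[-1,0.123,0.2],-1],[[0,0,0],[-1,0.123,0.2],-1]]'

```text
clock: 10.9
eef_pos: [590.5, -245.5, 99.6]
tcp_rot: [-3.134, -0.003, 1.568]
contact_force: [0.0, 0.5, -2.3]
opening: 0.395
grasp_force: 41.0
```

```bash
python3 -c "
from h import *
go(594,-268,28)"
```

```text
t 10.9 pos [ 590.5 -245.5   99.6] rot [-3.1342e+00 -3.1000e-03  1.5681e+00] F [ 0.   0.5 -2.3] op 0.395 g 41.0
turn [-0.009 -0.004 -0.003] shift [-0.114  0.021  0.358]
```

>>> step_arm --moves '[[[0,0,0],[-0.114,0,0.1],-1],[[0,0,0],[-0.114,0,0.22],-1],[[0,0,0],[-0.114,0,0.28],-1],[[0,0,0],[-0.114,0,0.31],-1],[[0,0,0],[-0.114,0,0.31],-1],[[0,0,0],[-0.114,0,0.31],-1]]'

```text
clock: 11.5
eef_pos: [594.3, -268.4, 43.1]
tcp_rot: [3.141, 0.0, 1.57]
contact_force: [0.4, 0.4, -1.5]
opening: 0.395
grasp_force: 41.0
```

```bash
python3 -c "
from h import *
go(594,-268,27.5)"
```

```text
t 11.5 pos [ 594.3 -268.4   43.1] rot [3.1408e+00 3.0000e-04 1.5702e+00] F [ 0.4  0.4 -1.5] op 0.395 g 41.0
turn [ 0.001  0.    -0.001] shift [ 0.002 -0.002  0.078]
```

>>> step_arm --moves '[[[0,0,0],[0,0,0.03],-1],[[0,0,0],[0,0,0.055],-1],[[0,0,0],[0,0,0.072],-1],[[0,0,0],[0,0,0.077],-1],[[0,0,0],[0,0,0.077],-1]]'

```text
clock: 12.0
eef_pos: [593.7, -268.7, 27.6]
tcp_rot: [-3.141, -0.0, 1.57]
contact_force: [-2.9, 0.4, 5.2]
opening: 0.394
grasp_force: 41.7
```

>>> step_arm --moves '[[[0,0,0],[0,0,0],0.2],[[0,0,0],[0,0,0],0.2],[[0,0,0],[0,0,0],0.2],[[0,0,0],[0,0,-0.1],0.2],[[0,0,0],[0,0,-0.3],0.2],[[0,0,0],[0,0,-0.5],0.5],[[0,0,0],[0,0,-0.62],1],[[0,0,0],[0,0,-0.62],1]]'

```text
clock: 12.8
eef_pos: [596.1, -269.8, 155.2]
tcp_rot: [3.135, 0.003, 1.57]
contact_force: [-1.1, 0.0, 0.0]
opening: 1.002
grasp_force: 0.0
```

```bash
python3 - <<'E'
from h import *
im=save('side','s2'); cal=imaging.calibration('side'); m=bright(im,140,45)
save('wrist','w5')
SD=[(17,5),(17,65)]
print(proj('side',[[594,-268,65],[594,-268,5]]).round())
cv2.imwrite('pics/c3.png',cv2.resize(im[300:450,280:430],(500,500),interpolation=2))
go(611,181,150)
E
```

```text
[[358. 385.]
 [357. 416.]]
t 12.9 pos [ 593.9 -268.8  151.2] rot [3.1407e+00 4.0000e-04 1.5696e+00] F [-0.7 -0.6 -0.5] op 0.998 g 0.0
turn [ 0.001  0.001 -0.002] shift [2.249 0.083 0.005]
```

View pics/c3.png

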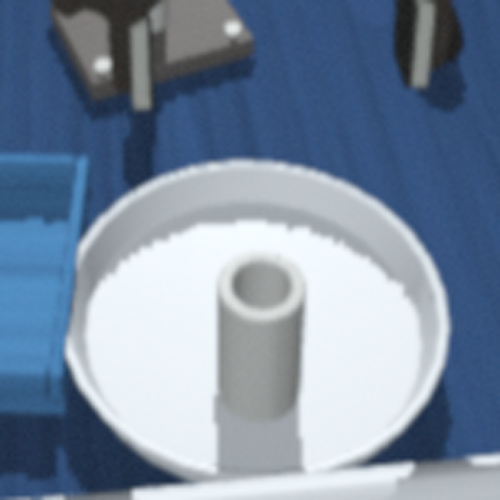

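The first sleeve stands in the white dish at (260,330) in the crop. On to the sleeve near (611,181).

>>> step_arm --moves '[[[0,0,0],[0.2,0.02,0],1],[[0,0,0],[0.45,0.04,0],1],[[0,0,0],[0.7,0.06,0],1],[[0,0,0],[0.95,0.08,0],1],[[0,0,0],[1,0.083,0],1]]'

```text
clock: 13.4
eef_pos: [609.5, -64.1, 149.0]
tcp_rot: [-3.139, -0.002, 1.573]
contact_force: [0.1, -0.2, -0.3]
opening: 0.999
grasp_force: 0.0
```

>>> step_arm --moves '[[[0,0,0],[0.25,0,0],1],[[0,0,0],[0.5,0,0],1],[[0,0,0],[0.75,0,0],1],[[0,0,0],[1,0,0],1],[[0,0,0],[1,0,0],1],[[0,0,0],[1,0,0],1]]'

```text
clock: 14.0
eef_pos: [610.0, 131.8, 149.4]
tcp_rot: [-3.139, 0.001, 1.572]
contact_force: [-0.3, -0.3, 0.1]
opening: 0.999
grasp_force: 0.0
```

```bash
python3 -c "
from h import *
go(611,181,160)"
```

```text
t 14.0 pos [610.  131.8 149.4] rot [-3.1394e+00  9.0000e-04  1.5721e+00] F [-0.3 -0.3  0.1] op 0.999 g 0.0
turn [-0.003  0.001  0.002] shift [ 0.246  0.005 -0.053]
```

>>> step_arm --moves '[[[0,0,0],[0.24,0.005,-0.05],1],[[0,0,0],[0.24,0.005,-0.05],1],[[0,0,0],[0.24,0.005,-0.05],1],[[0,0,0],[0.24,0.005,-0.05],1]]'

```text
clock: 14.4
eef_pos: [611.6, 177.5, 160.1]
tcp_rot: [-3.14, 0.001, 1.568]
contact_force: [-0.6, 0.5, -0.1]
opening: 0.998
grasp_force: 0.0
```

```bash
python3 -c "
from h import *
f=wfit((611,181),SL,'w6'); print(f)
go(*f[0],21)"
```

```text
(array([611.4, 178.5]), np.float64(0.018))
t 14.45 pos [611.7 177.5 160.2] rot [-3.1404e+00  7.0000e-04  1.5681e+00] F [-0.5  0.6 -0.3] op 1.001 g 0.0
turn [-0.001  0.001 -0.003] shift [ 0.006 -0.     0.696]
```

>>> step_arm --moves '[[[0,0,0],[0.002,-0.001,0.3],1],[[0,0,0],[0.002,-0.001,0.55],1],[[0,0,0],[0.002,-0.001,0.69],1],[[0,0,0],[0.002,-0.001,0.69],1],[[0,0,0],[0.002,-0.001,0.69],-1],[[0,0,0],[0.002,-0.001,0.69],-1],[[0,0,0],[0.002,-0.001,0.69],-1],[[0,0,0],[0.002,-0.001,0.69],-1]]' --squeeze 40

```text
clock: 15.25
eef_pos: [613.0, 180.0, 25.2]
tcp_rot: [3.139, -0.001, 1.57]
contact_force: [-2.1, -1.5, 8.0]
opening: 0.386
grasp_force: 38.9
```

>>> step_arm --moves '[[[0,0,0],[0,0,0],-1],[[0,0,0],[0,0,-0.15],-1],[[0,0,0],[0,0,-0.4],-1],[[0,0,0],[0,0,-0.65],-1],[[0,0,0],[0,0,-0.65],-1],[[0,0,0],[0,0,-0.65],-1]]'

```text
clock: 15.85
eef_pos: [612.5, 180.0, 155.0]
tcp_rot: [3.138, -0.001, 1.57]
contact_force: [-0.9, -0.1, -3.4]
opening: 0.381
grasp_force: 40.8
```

```bash
cat >> h.py <<'E'
from scipy.optimize import least_squares
def held(name):
    cal=imaging.calibration('wrist'); im=save('wrist',name); g=im.max(2).astype(int)
    tc=np.array(telemetry.sense()['eef_pos'])
    print('row355',g[355,256:276].tolist(),g[355,357:377].tolist()); print('col316',g[248:264,316].tolist(),g[392:412,316].tolist())
E
python3 -c "
from h import *
held('w7')
go(569.5,-45.8,150)"
```

```text
row355 [77, 81, 57, 40, 43, 65, 87, 86, 89, 70, 13, 181, 219, 226, 230, 231, 232, 231, 231, 228] [230, 230, 229, 231, 239, 190, 153, 131, 59, 51, 83, 83, 84, 89, 58, 43, 43, 40, 35, 65]
col316 [138, 139, 138, 140, 139, 137, 137, 132, 142, 184, 229, 219, 218, 219, 218, 220] [255, 255, 225, 228, 229, 228, 228, 227, 227, 234, 227, 139, 143, 146, 146, 146, 147, 146, 146, 145]
t 15.9 pos [611.2 179.6 153.1] rot [ 3.1413e+00 -1.0000e-04  1.5697e+00] F [ 0.2 -0.7 -3.5] op 0.389 g 40.8
turn [ 0.    -0.    -0.001] shift [-1.127 -0.208  0.015]
```

```bash
cat >> h.py <<'E'
def hsolve(obs):
    cal=imaging.calibration('wrist'); tc=np.array(telemetry.sense()['eef_pos'])
    def f(v):
        v=v+tc; p=proj('wrist',cyl(v[0],v[1],[(17,v[2]),(17,v[2]+60)]),cal)
        return np.array([p[48:,0].min(),p[48:,0].max(),p[:48,1].min(),p[48:,1].max()])-obs
    s=least_squares(f,[0,-1,-25.]); print(s.x.round(2),s.fun.round(2))
E
python3 -c "
from h import *
hsolve([266.8,363.5,256.8,402.7]);hsolve([266.8,362.5,256.8,402.7])"
```

```text
[ -0.31  -3.92 -29.17] [-0.7   0.7   0.67 -0.49]
[ -0.49  -4.23 -29.64] [-1.    1.    0.95 -0.7 ]
```

>>> step_arm --moves '[[[0,0,0],[-0.2,-0.04,0],-1],[[0,0,0],[-0.45,-0.1,0],-1],[[0,0,0],[-0.7,-0.15,0],-1],[[0,0,0],[-0.9,-0.207,0],-1],[[0,0,0],[-1,-0.207,0],-1],[[0,0,0],[-1,-0.207,0],-1]]'

```text
clock: 16.5
eef_pos: [568.3, -22.8, 151.0]
tcp_rot: [-3.138, 0.0, 1.567]
contact_force: [0.1, 1.6, -2.2]
opening: 0.385
grasp_force: 40.9
```

>>> step_arm --moves '[[[0,0,0],[-0.113,0,0],-1],[[0,0,0],[-0.113,0,0],-1],[[0,0,0],[-0.113,0,0.1],-1],[[0,0,0],[-0.113,0,0.16],-1],[[0,0,0],[-0.113,0,0.16],-1],[[0,0,0],[-0.113,0,0.16],-1]]'

```text
clock: 17.1
eef_pos: [569.7, -42.1, 120.3]
tcp_rot: [-3.14, -0.0, 1.57]
contact_force: [0.2, -0.2, -2.1]
opening: 0.383
grasp_force: 40.8
```

```bash
python3 -c "
from h import *
imaging.grab_frame('top');imaging.grab_frame('top');go(569.8,-43,103)"
```

```text
t 17.2 pos [570.4 -42.4 121.3] rot [ 3.1411 -0.      1.5701] F [-0.1 -0.1 -2.9] op 0.382 g 40.8
turn [ 0.001 -0.    -0.001] shift [-0.003 -0.003  0.091]
```

>>> step_arm --moves '[[[0,0,0],[-0.002,-0.003,0.04],-1],[[0,0,0],[-0.002,-0.003,0.08],-1],[[0,0,0],[-0.002,-0.003,0.11],-1],[[0,0,0],[-0.002,-0.003,0.12],-1],[[0,0,0],[-0.002,-0.003,0.12],-1]]'

```text
clock: 17.7
eef_pos: [569.1, -43.3, 96.3]
tcp_rot: [-3.141, -0.0, 1.57]
contact_force: [-0.2, 0.4, -3.8]
opening: 0.379
grasp_force: 40.8
```

>>> step_arm --moves '[[[0,0,0],[0,0,0.01],-1],[[0,0,0],[0,0,0.018],-1],[[0,0,0],[0,0,0.018],-1]]'

```text
clock: 18.0
eef_pos: [569.4, -43.2, 93.2]
tcp_rot: [-3.142, 0.0, 1.57]
contact_force: [-0.4, -0.5, -2.7]
opening: 0.387
grasp_force: 40.8
```

>>> step_arm --moves '[[[0,0,0],[0,0,0.008],-1],[[0,0,0],[0,0,0.016],-1],[[0,0,0],[0,0,0.016],-1]]'

```text
clock: 18.3
eef_pos: [569.3, -43.2, 89.9]
tcp_rot: [-3.141, -0.0, 1.57]
contact_force: [0.4, 0.0, -1.9]
opening: 0.381
grasp_force: 40.8
```

>>> step_arm --moves '[[[0,0,0],[0,0,0.008],-1],[[0,0,0],[0,0,0.016],-1],[[0,0,0],[0,0,0.016],-1]]'

```text
clock: 18.6
eef_pos: [569.3, -43.2, 86.6]
tcp_rot: [-3.141, -0.0, 1.57]
contact_force: [0.4, -0.1, -3.0]
opening: 0.384
grasp_force: 40.8
```

>>> step_arm --moves '[[[0,0,0],[0,0,0.02],-1],[[0,0,0],[0,0,0.04],-1],[[0,0,0],[0,0,0.06],-1],[[0,0,0],[0,0,0.075],-1],[[0,0,0],[0,0,0.075],-1]]'

```text
clock: 19.1
eef_pos: [569.0, -43.2, 71.2]
tcp_rot: [-3.141, -0.0, 1.57]
contact_force: [0.1, -0.3, -4.3]
opening: 0.386
grasp_force: 40.8
```

>>> step_arm --moves '[[[0,0,0],[0,0,0.015],-1],[[0,0,0],[0,0,0.025],-1],[[0,0,0],[0,0,0.025],-1]]'

```text
clock: 19.4
eef_pos: [569.3, -43.2, 66.6]
tcp_rot: [-3.141, -0.0, 1.57]
contact_force: [-0.4, 0.1, -3.2]
opening: 0.38
grasp_force: 40.8
```

>>> step_arm --moves '[[[0,0,0],[0,0,0.008],-1],[[0,0,0],[0,0,0.016],-1],[[0,0,0],[0,0,0.016],-1]]'

```text
clock: 19.7
eef_pos: [569.3, -43.2, 63.5]
tcp_rot: [-3.141, -0.0, 1.57]
contact_force: [0.3, -0.0, -3.0]
opening: 0.384
grasp_force: 40.8
```

>>> step_arm --moves '[[[0,0,0],[0,0,0.008],-1],[[0,0,0],[0,0,0.012],-1],[[0,0,0],[0,0,0.012],-1]]'

```text
clock: 20.0
eef_pos: [569.3, -43.2, 61.2]
tcp_rot: [-3.141, -0.0, 1.57]
contact_force: [-0.0, -0.2, -2.4]
opening: 0.383
grasp_force: 40.8
```

>>> step_arm --moves '[[[0,0,0],[0,0,0.006],-1],[[0,0,0],[0,0,0.01],-1],[[0,0,0],[0,0,0.01],-1]]'

```text
clock: 20.3
eef_pos: [569.5, -43.2, 59.3]
tcp_rot: [3.142, -0.0, 1.57]
contact_force: [0.3, -0.2, -2.2]
opening: 0.381
grasp_force: 40.9
```

>>> step_arm --moves '[[[0,0,0],[0,0,0.005],-1],[[0,0,0],[0,0,0.005],-1]]'

```text
clock: 20.5
eef_pos: [569.5, -43.2, 59.1]
tcp_rot: [3.141, -0.0, 1.57]
contact_force: [-3.3, 0.6, 6.2]
opening: 0.381
grasp_force: 41.7
```

It stopped at the shoulder (bottom at about 34 mm), so this sleeve fits and goes to the tray.

>>> step_arm --moves '[[[0,0,0],[0,0,-0.03],-1],[[0,0,0],[0,0,-0.12],-1],[[0,0,0],[0,0,-0.3],-1],[[0,0,0],[0,0,-0.46],-1],[[0,0,0],[0,0,-0.46],-1],[[0,0,0],[0,0,-0.46],-1]]'

```text
clock: 21.1
eef_pos: [569.7, -43.3, 150.7]
tcp_rot: [3.14, 0.0, 1.57]
contact_force: [-0.2, 0.3, -3.7]
opening: 0.384
grasp_force: 41.8
```

>>> step_arm --moves '[[[0,0,0],[-0.15,-0.12,0],-1],[[0,0,0],[-0.33,-0.26,0],-1],[[0,0,0],[-0.5,-0.4,0],-1],[[0,0,0],[-0.66,-0.53,0],-1],[[0,0,0],[-0.76,-0.6,0.1],-1],[[0,0,0],[-0.76,-0.6,0.3],-1],[[0,0,0],[-0.76,-0.6,0.5],-1],[[0,0,0],[-0.76,-0.6,0.5],-1]]'

```text
clock: 21.9
eef_pos: [444.4, -193.3, 45.1]
tcp_rot: [-3.131, -0.004, 1.569]
contact_force: [-0.5, -0.3, -3.2]
opening: 0.383
grasp_force: 41.8
```

```bash
python3 -c "
from h import *
imaging.grab_frame('top');go(449,-195,31.5)"
```

```text
t 21.95 pos [ 446.2 -193.9   47.5] rot [-3.1343 -0.0032  1.5693] F [-0.2 -0.2 -1.8] op 0.384 g 41.9
turn [-0.009 -0.004 -0.002] shift [-0.006  0.015  0.08 ]
```

>>> step_arm --moves '[[[0,0,0],[0,0,0.03],-1],[[0,0,0],[0,0,0.06],-1],[[0,0,0],[0,0,0.08],-1],[[0,0,0],[0,0,0.09],-1],[[0,0,0],[0,0,0.09],-1]]'

```text
clock: 22.45
eef_pos: [449.4, -195.1, 32.5]
tcp_rot: [3.141, 0.0, 1.57]
contact_force: [-0.2, -0.0, -2.2]
opening: 0.381
grasp_force: 41.9
```

>>> step_arm --moves '[[[0,0,0],[0,0,0.006],-1],[[0,0,0],[0,0,0.006],-1]]'

```text
clock: 22.65
eef_pos: [449.5, -195.2, 31.3]
tcp_rot: [3.141, 0.0, 1.57]
contact_force: [0.4, -0.5, -3.1]
opening: 0.385
grasp_force: 41.9
```

>>> step_arm --moves '[[[0,0,0],[0,0,0.004],-1],[[0,0,0],[0,0,0.004],-1]]'

```text
clock: 22.85
eef_pos: [449.5, -195.2, 31.2]
tcp_rot: [3.141, 0.0, 1.57]
contact_force: [-2.7, 1.1, 9.6]
opening: 0.381
grasp_force: 43.0
```

>>> step_arm --moves '[[[0,0,0],[0,0,0],0.2],[[0,0,0],[0,0,0],0.2],[[0,0,0],[0,0,0],0.2],[[0,0,0],[0,0,-0.1],0.2],[[0,0,0],[0,0,-0.3],0.2],[[0,0,0],[0,0,-0.5],0.5],[[0,0,0],[0,0,-0.62],1],[[0,0,0],[0,0,-0.62],1]]'

```text
clock: 23.65
eef_pos: [451.4, -196.0, 157.6]
tcp_rot: [3.136, 0.003, 1.57]
contact_force: [-0.4, -0.1, 0.3]
opening: 1.0
grasp_force: 0.0
```

```bash
python3 - <<'E'
from h import *
im=save('side','s3'); cv2.imwrite('pics/c4.png',cv2.resize(im[300:450,180:430],(700,420),interpolation=2))
go(431,341,150)
E
```

```text
t 23.7 pos [ 450.3 -195.6  155.7] rot [3.1383e+00 1.4000e-03 1.5696e+00] F [-1.4  0.5 -0.4] op 1.001 g 0.0
turn [ 0.004  0.002 -0.002] shift [ 2.683 -0.1    0.024]
```

View pics/c4.png

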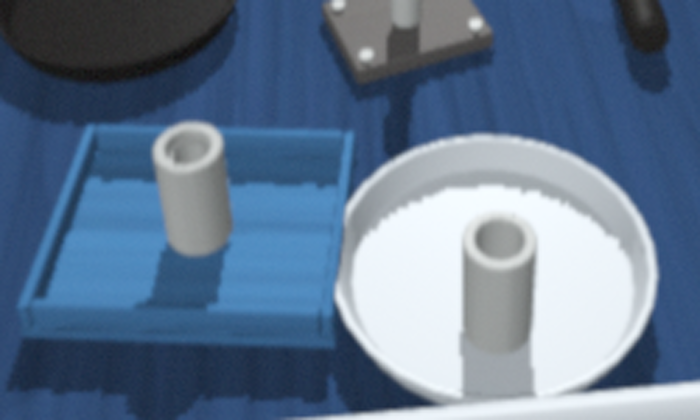

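Both sleeves are standing, one in the tray at (195,190) and one in the dish at (498,285) in the crop. On to the third, near (431,341).

>>> step_arm --moves '[[[0,0,0],[0.25,0,0],1],[[0,0,0],[0.5,0,0],1],[[0,0,0],[0.75,0,0],1],[[0,0,0],[1,0,0],1]]'

```text
clock: 24.1
eef_pos: [448.2, 6.5, 152.9]
tcp_rot: [-3.139, 0.0, 1.569]
contact_force: [0.8, 0.7, -1.0]
opening: 1.002
grasp_force: 0.0
```

>>> step_arm --moves '[[[0,0,0],[0.25,-0.03,0],1],[[0,0,0],[0.5,-0.05,0],1],[[0,0,0],[0.75,-0.08,0],1],[[0,0,0],[1,-0.1,0],1],[[0,0,0],[1,-0.1,0],1]]'

```text
clock: 24.6
eef_pos: [428.6, 209.7, 153.0]
tcp_rot: [-3.141, -0.001, 1.574]
contact_force: [0.9, -0.2, -0.1]
opening: 0.998
grasp_force: 0.0
```

```bash
python3 -c "
from h import *
go(431,341,160)"
```

```text
t 24.6 pos [428.6 209.7 153. ] rot [-3.1406e+00 -8.0000e-04  1.5744e+00] F [ 0.9 -0.2 -0.1] op 0.998 g 0.0
turn [-0.001 -0.001  0.005] shift [ 0.657  0.014 -0.035]
```

>>> step_arm --moves '[[[0,0,0],[0.25,0.01,0],1],[[0,0,0],[0.5,0.01,-0.03],1],[[0,0,0],[0.65,0.01,-0.03],1],[[0,0,0],[0.65,0.01,-0.03],1],[[0,0,0],[0.65,0.01,-0.03],1],[[0,0,0],[0.65,0.01,-0.03],1],[[0,0,0],[0.65,0.01,-0.03],1]]'

```text
clock: 25.3
eef_pos: [431.8, 333.4, 159.8]
tcp_rot: [-3.141, 0.001, 1.568]
contact_force: [0.1, 0.6, 0.5]
opening: 1.0
grasp_force: 0.0
```

```bash
python3 -c "
from h import *
f=wfit((431,341),SL,'w8'); print(f)
go(f[0][0],f[0][1]+1,22.4)"
```

```text
(array([432.2, 339.2]), np.float64(0.016))
t 25.35 pos [431.9 333.6 160. ] rot [-3.1411e+00  6.0000e-04  1.5682e+00] F [ 0.5 -0.2 -0.2] op 0.996 g 0.0
turn [-0.001  0.001 -0.003] shift [0.034 0.002 0.688]
```

>>> step_arm --moves '[[[0,0,0],[0.022,0.002,0.3],1],[[0,0,0],[0.022,0.002,0.55],1],[[0,0,0],[0.022,0.002,0.685],1],[[0,0,0],[0.022,0.002,0.685],1],[[0,0,0],[0.022,0.002,0.685],1]]'

```text
clock: 25.85
eef_pos: [432.4, 338.8, 23.7]
tcp_rot: [-3.141, 0.001, 1.569]
contact_force: [0.8, -0.0, -0.3]
opening: 0.994
grasp_force: 0.0
```

```bash
python3 -c "
from h import *
go(432.2,338,22.4)"
```

```text
t 25.85 pos [432.4 338.8  23.7] rot [-3.1408e+00  7.0000e-04  1.5689e+00] F [ 0.8 -0.  -0.3] op 0.994 g 0.0
turn [-0.001  0.001 -0.002] shift [-0.004 -0.001  0.006]
```

>>> step_arm --moves '[[[0,0,0],[-0.005,0,0],-1],[[0,0,0],[-0.005,0,0],-1],[[0,0,0],[-0.005,0,0],-1],[[0,0,0],[-0.005,0,0],-1],[[0,0,0],[-0.005,0,0],-1]]' --squeeze 40

```text
clock: 26.35
eef_pos: [433.0, 338.8, 24.7]
tcp_rot: [3.14, -0.001, 1.57]
contact_force: [-1.4, -1.7, 9.1]
opening: 0.383
grasp_force: 38.9
```

>>> step_arm --moves '[[[0,0,0],[0,0,-0.15],-1],[[0,0,0],[0,0,-0.4],-1],[[0,0,0],[0,0,-0.65],-1],[[0,0,0],[0,0,-0.65],-1],[[0,0,0],[0,0,-0.65],-1],[[0,0,0],[0,0,-0.65],-1]]'

```text
clock: 26.95
eef_pos: [431.2, 337.5, 151.9]
tcp_rot: [-3.14, 0.002, 1.57]
contact_force: [-0.4, -0.7, -3.7]
opening: 0.381
grasp_force: 41.3
```

```bash
python3 -c "
from h import *
held('w9')
go(569.5,-45.8,150)"
```

```text
row355 [61, 48, 48, 51, 80, 105, 111, 111, 110, 73, 12, 253, 255, 255, 255, 255, 255, 255, 255, 255] [255, 255, 255, 255, 255, 255, 255, 255, 150, 36, 101, 110, 80, 73, 74, 62, 59, 56, 48, 85]
col316 [179, 181, 180, 176, 182, 217, 255, 252, 250, 250, 250, 250, 250, 249, 252, 250] [255, 255, 255, 255, 255, 255, 252, 164, 169, 171, 173, 171, 171, 170, 171, 170, 171, 172, 171, 171]
t 27.0 pos [431.1 337.4 151.5] rot [-3.1389e+00  2.1000e-03  1.5697e+00] F [ 0.2  0.1 -3.8] op 0.386 g 41.3
turn [-0.003  0.003 -0.001] shift [-1.915  0.694  0.01 ]
```

```bash
python3 -c "
from h import *
hsolve([266.4,365.3,253.2,399.0])"
```

```text
[ 1.000e-02 -1.530e+00 -2.808e+01] [-0.25  0.25  0.24 -0.18]
```

>>> step_arm --moves '[[[0,0,0],[-0.2,0.08,-0.02],-1],[[0,0,0],[-0.43,0.16,-0.02],-1],[[0,0,0],[-0.66,0.24,-0.02],-1],[[0,0,0],[-0.88,0.32,-0.02],-1],[[0,0,0],[-1,0.35,-0.02],-1]]'

```text
clock: 27.5
eef_pos: [501.9, 135.0, 155.5]
tcp_rot: [-3.139, 0.002, 1.568]
contact_force: [-0.4, 1.4, -4.4]
opening: 0.385
grasp_force: 41.3
```

>>> step_arm --moves '[[[0,0,0],[-0.22,0.1,0],-1],[[0,0,0],[-0.43,0.2,0],-1],[[0,0,0],[-0.65,0.28,0],-1],[[0,0,0],[-0.83,0.34,0],-1],[[0,0,0],[-0.9,0.34,0],-1],[[0,0,0],[-0.9,0.34,0],-1],[[0,0,0],[-0.9,0.34,0],-1]]'

```text
clock: 28.2
eef_pos: [568.7, -41.3, 155.9]
tcp_rot: [-3.139, -0.001, 1.569]
contact_force: [0.1, 0.4, -4.4]
opening: 0.38
grasp_force: 41.4
```

```bash
python3 -c "
from h import *
imaging.grab_frame('top');go(569.5,-45,108)"
```

```text
t 28.25 pos [568.9 -40.9 156.3] rot [-3.1395e+00 -6.0000e-04  1.5698e+00] F [-0.1 -0.2 -5.1] op 0.382 g 41.4
turn [-0.003 -0.001 -0.001] shift [-0.021  0.004  0.241]
```

>>> step_arm --moves '[[[0,0,0],[-0.022,0.003,0],-1],[[0,0,0],[-0.022,0.003,0.12],-1],[[0,0,0],[-0.022,0.003,0.21],-1],[[0,0,0],[-0.022,0.003,0.24],-1],[[0,0,0],[-0.022,0.003,0.24],-1],[[0,0,0],[-0.022,0.003,0.24],-1]]'

```text
clock: 28.85
eef_pos: [571.0, -45.9, 110.0]
tcp_rot: [3.141, 0.0, 1.57]
contact_force: [-0.8, 0.7, -3.6]
opening: 0.383
grasp_force: 41.3
```

```bash
python3 -c "
from h import *
imaging.grab_frame('top');go(569.4,-45.5,97)"
```

```text
t 28.9 pos [571.1 -46.  110.2] rot [3.1402e+00 1.0000e-04 1.5700e+00] F [ 0.  -0.4 -4.6] op 0.384 g 41.3
turn [ 0.002  0.    -0.001] shift [ 0.003 -0.009  0.066]
```

>>> step_arm --moves '[[[0,0,0],[0.002,-0.008,0.02],-1],[[0,0,0],[0.002,-0.008,0.04],-1],[[0,0,0],[0.002,-0.008,0.055],-1],[[0,0,0],[0.002,-0.008,0.055],-1]]'

```text
clock: 29.3
eef_pos: [568.5, -45.9, 97.8]
tcp_rot: [-3.141, -0.0, 1.57]
contact_force: [0.0, -0.3, -3.3]
opening: 0.384
grasp_force: 41.4
```

>>> step_arm --moves '[[[0,0,0],[0,0,0.006],-1],[[0,0,0],[0,0,0.01],-1],[[0,0,0],[0,0,0.01],-1]]'

```text
clock: 29.6
eef_pos: [568.8, -45.8, 96.2]
tcp_rot: [-3.142, -0.0, 1.57]
contact_force: [0.4, 0.2, -3.5]
opening: 0.386
grasp_force: 41.4
```

>>> step_arm --moves '[[[0,0,0],[0,0.003,0.005],-1],[[0,0,0],[0,0.003,0.008],-1],[[0,0,0],[0,0.003,0.008],-1]]'

```text
clock: 29.9
eef_pos: [569.4, -45.8, 94.6]
tcp_rot: [-3.141, 0.0, 1.57]
contact_force: [0.2, -0.5, -4.2]
opening: 0.382
grasp_force: 41.4
```

>>> step_arm --moves '[[[0,0,0],[0,0,0.005],-1],[[0,0,0],[0,0,0.005],-1]]'

```text
clock: 30.1
eef_pos: [569.4, -45.8, 93.6]
tcp_rot: [-3.141, 0.0, 1.57]
contact_force: [0.3, 0.4, -4.0]
opening: 0.382
grasp_force: 41.4
```

>>> step_arm --moves '[[[0,0,0],[0,0,0.004],-1],[[0,0,0],[0,0,0.004],-1]]'

```text
clock: 30.3
eef_pos: [569.5, -45.9, 92.9]
tcp_rot: [3.142, 0.0, 1.57]
contact_force: [-0.9, -1.1, -2.9]
opening: 0.381
grasp_force: 41.4
```

>>> step_arm --moves '[[[0,0,0],[0,0,0.003],-1],[[0,0,0],[0,0,0.003],-1]]'

```text
clock: 30.5
eef_pos: [569.6, -45.9, 92.5]
tcp_rot: [3.141, 0.0, 1.57]
contact_force: [-1.4, -1.7, -1.3]
opening: 0.381
grasp_force: 41.6
```

>>> step_arm --moves '[[[0,0,0],[0,0,0.003],-1],[[0,0,0],[0,0,0.003],-1]]'

```text
clock: 30.7
eef_pos: [569.6, -45.9, 92.1]
tcp_rot: [3.141, 0.0, 1.57]
contact_force: [-2.3, -1.4, 4.1]
opening: 0.382
grasp_force: 42.1
```

It stops on the tip (bottom at about 68 mm), so it is too tight. It goes to the dish at about (594,-208).

>>> step_arm --moves '[[[0,0,0],[0,0,-0.03],-1],[[0,0,0],[0,0,-0.12],-1],[[0,0,0],[0,0,-0.27],-1],[[0,0,0],[0,0,-0.27],-1],[[0,0,0],[0,0,-0.27],-1]]'

```text
clock: 31.2
eef_pos: [569.6, -45.8, 145.8]
tcp_rot: [3.14, -0.0, 1.57]
contact_force: [0.0, 0.0, -4.0]
opening: 0.38
grasp_force: 41.4
```

>>> step_arm --moves '[[[0,0,0],[-0.2,0.04,0],-1],[[0,0,0],[-0.42,0.08,0],-1],[[0,0,0],[-0.65,0.12,0],-1],[[0,0,0],[-0.8,0.122,0],-1],[[0,0,0],[-0.8,0.122,0.15],-1],[[0,0,0],[-0.8,0.122,0.35],-1],[[0,0,0],[-0.8,0.122,0.47],-1],[[0,0,0],[-0.8,0.122,0.47],-1]]'

```text
clock: 32.0
eef_pos: [589.6, -204.6, 46.4]
tcp_rot: [-3.133, -0.003, 1.569]
contact_force: [-0.8, 0.6, -3.5]
opening: 0.38
grasp_force: 41.3
```

```bash
python3 -c "
from h import *
imaging.grab_frame('top');imaging.grab_frame('top');go(594,-207,29.7)"
```

```text
t 32.1 pos [ 592.9 -205.6   50.7] rot [-3.1394e+00 -8.0000e-04  1.5696e+00] F [-0.3 -0.1 -3.4] op 0.382 g 41.4
turn [-0.003 -0.001 -0.001] shift [-0.007  0.006  0.105]
```

>>> step_arm --moves '[[[0,0,0],[-0.005,0,0.04],-1],[[0,0,0],[-0.005,0,0.07],-1],[[0,0,0],[-0.005,0,0.09],-1],[[0,0,0],[-0.005,0,0.1],-1],[[0,0,0],[-0.005,0,0.1],-1],[[0,0,0],[-0.005,0,0.1],-1]]'

```text
clock: 32.7
eef_pos: [593.8, -206.9, 31.9]
tcp_rot: [3.141, 0.0, 1.57]
contact_force: [0.4, -0.8, -3.0]
opening: 0.384
grasp_force: 41.4
```

>>> step_arm --moves '[[[0,0,0],[0,0,0.004],-1],[[0,0,0],[0,0,0.004],-1]]'

```text
clock: 32.9
eef_pos: [593.7, -206.9, 31.0]
tcp_rot: [3.141, 0.0, 1.57]
contact_force: [-0.5, 0.1, -3.1]
opening: 0.388
grasp_force: 41.4
```

>>> step_arm --moves '[[[0,0,0],[0,0,0.005],-1],[[0,0,0],[0,0,0.007],-1],[[0,0,0],[0,0,0.007],-1]]'

```text
clock: 33.2
eef_pos: [593.8, -207.0, 29.8]
tcp_rot: [3.141, 0.0, 1.57]
contact_force: [-1.0, -0.5, 2.1]
opening: 0.389
grasp_force: 41.7
```

>>> step_arm --moves '[[[0,0,0],[0,0,0.002],-1],[[0,0,0],[0,0,0.002],-1]]'

```text
clock: 33.4
eef_pos: [593.8, -207.0, 29.8]
tcp_rot: [3.141, 0.0, 1.57]
contact_force: [-2.9, 0.6, 6.5]
opening: 0.382
grasp_force: 42.2
```

On the floor. I'll release and retreat.

>>> step_arm --moves '[[[0,0,0],[0,0,0],0.2],[[0,0,0],[0,0,0],0.2],[[0,0,0],[0,0,0],0.2],[[0,0,0],[0,0,-0.1],0.2],[[0,0,0],[0,0,-0.3],0.2],[[0,0,0],[0,0,-0.5],0.5],[[0,0,0],[0,0,-0.7],1],[[0,0,0],[0,0,-0.7],1]]'

```text
clock: 34.2
eef_pos: [597.0, -208.0, 175.1]
tcp_rot: [3.133, 0.003, 1.57]
contact_force: [-0.7, -0.6, 0.4]
opening: 0.995
grasp_force: 0.0
```

>>> step_arm --moves '[[[0,0,0],[0.2,0,0],1],[[0,0,0],[0.4,0,0],1],[[0,0,0],[0.6,0,0],1],[[0,0,0],[0.6,0,0],1]]'

```text
clock: 34.6
eef_pos: [593.3, -82.9, 168.5]
tcp_rot: [-3.141, -0.001, 1.573]
contact_force: [-1.1, -0.2, 0.5]
opening: 1.0
grasp_force: 0.0
```

```bash
python3 - <<'E'
from h import *
im=save('side','s4'); cv2.imwrite('pics/c5.png',cv2.resize(im[170:450,180:520],(728,600),interpolation=2)[:,:,::-1])
E
```

```text
(no output)
```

View pics/c5.png

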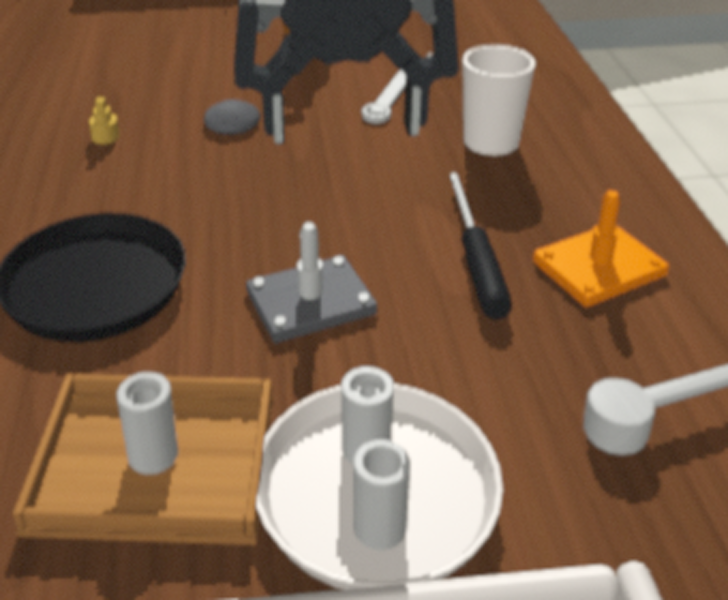

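All three sleeves are standing: one in the tray at (150,425) and two in the white dish at (367,410) and (380,495). The other things in view are undisturbed.

```bash
python3 -c "
from rig import r
print(r.sign_off())"
```

```text
the job is handed in; nothing more can be done
None
```

I tried all three sleeves on the gauge and handed the job in at about 35 s: the one that fits stands in the wooden tray, the too-loose and too-tight ones stand in the white dish, and the final side picture shows nothing else disturbed.

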